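# Lock the cabbage shredder's shaft with its cross-pin

### The job

Lock the hand-cranked cabbage shredder before it is put away: take the red-headed pin from its wooden rest and stand it in the upright hole of the white guide block, where it comes to rest on the shaft inside. Then slowly turn the crank up and over, away from the stop it leans towards, until the pin drops into the hidden cross-hole and locks the shaft; stop there without straining the crank against the pin. Finally press the pin gently all the way down until its red head sits flush on the guide block, let go, and leave the jar, the cup and the white stone alone.

Things in the scene. Friction and masses are not known exactly. Their poses are not given: they have to be found in the camera images.
- shredder: Hand-cranked drum shredder, screwed down, on a wooden base 160 (x) by 270 (y) by 12 mm. Origin at table height on the axis of the upright pin bore; z up, y along the shaft towards the drum, crank at the -y end. Green drum housing from y = 61 to 173 mm, with its steel hopper up to 180 mm high. Under the white guide block a green casing, 64 by 60 mm, hides the hub.
- guide_mouth (a point): Centre of the bore's mouth on top of the white guide block (64 by 60 mm, underside 95 mm, top 125 mm above the table). Through bore 12.5 mm in diameter, upright, mouth chamfered 3 mm. Axes as the shredder's.
- shaft_mid (a point): Point on the shaft's axis straight below the bore, 75 mm above the table. Here the hidden hub, 36 mm in diameter (top 93 mm above the table), has a cross-hole 12.6 mm wide right through. It is rigid with the crank, but at an unknown angle, new each time: it comes upright at a crank angle between -20 and +46 degrees (0 = crank straight up, + = leaning to the shredder's +x).
- catch (a point): Friction catch hidden below the hub, in line with the bore, 55 mm above the table at first. The dropped pin lands on it 8 to 12 mm short of home (home: foot 43 mm above the table, head on the guide block). Pushing the catch down takes about 6 N (more if the crank is left leaning hard on the pin: ease it back a little first); it stays where it is left.
- crank: The turning part: shaft, toothed drum, hidden hub and crank arm. Origin on the shaft's axis straight below the bore; y along the shaft, z along the crank arm towards the grip. Turns about y between stops 74 degrees to either side of upright, starts leaning to the shredder's -x, stays where it is left (friction about 1.5 N at the grip). Locked by the pin, bear no more than about 12 N on the grip.
- crank_grip (a point): Centre of the dark wooden crank grip, a freely spinning rod 20 mm in diameter, 48 mm long, lying parallel to the shaft; it is 60 mm from the shaft axis, and 93 mm from the pin bore in the shredder's -y direction. Nothing lies between the grip and the axis below it at that place. It can be pinched from above across the rod.
- pin: Steel pin with a red cylindrical head, 90 g. Shank 11 mm in diameter, 82 mm long, foot chamfered 2 mm; head 22 mm in diameter, 34 mm tall, above it. Origin at the centre of the foot, z up through the head. It starts upright in the rest, foot on the table (head from 82 to 116 mm up). Standing on the hub its foot is 93 mm above the table.
- pin_rest: Wooden block 70 by 70 by 50 mm, fixed, with the upright hole (12.5 mm) in which the pin waits. Origin under its centre, at table height.
- jar: Clear empty half-litre jar, 84 mm in diameter, 120 mm tall, standing open. Origin at the centre of its underside. Leave alone.
- cup: Stainless measuring cup, 74 mm in diameter, 75 mm tall, flat handle 75 mm long towards its -x. Origin at the centre of its underside. Leave alone.
- stone: White ceramic fermenting weight, 76 mm in diameter, 41 mm tall with its knob. Origin at the centre of its underside. Leave alone.
Not all that is in view belongs to the job. Of the things that look like the pin, the smallest one is meant.

How it is judged:
On the way, in this order (a step that is already met when the one before it is completed fails the run):
1. the pin stands in the guide bore, on the shaft (z of pin in the frame of shredder between 0.088 and 0.105 m and horizontal distance between pin and guide_mouth below 0.006 m and contact force between the fingers and pin below 0.1 N), for 0.2 s.
2. the crank has been turned until the pin dropped into the cross-hole (z of pin in the frame of shredder below 0.08 m and horizontal distance between pin and guide_mouth below 0.006 m), for 0.1 s.
At the end, for the whole second after the job is handed in: The pin is through the guide block and the shaft's cross-hole, its head seated within 2.5 mm of the guide block, upright, released and at rest, the crank still (z of pin in the frame of shredder below 0.0455 m and horizontal distance between pin and guide_mouth below 0.006 m and angle between pin's own z axis and vertical below 0.1 rad and linear speed of pin below 0.02 m/s and angular speed of crank below 0.1 rad/s); the robot touches nothing.
It fails at once if the crank is strained against the pin, or the pin rammed on the shaft (contact force between pin and crank above 90 N).
It fails at once if the pin is forced against the guide block (by straining the locked crank, or by ramming it down) (contact force between pin and shredder above 90 N).
It fails at once if the jar is disturbed (distance of jar from where it was at the start of the episode above 0.02 m or angle between jar's own z axis and vertical above 0.3 rad).
It fails at once if the cup is disturbed (distance of cup from where it was at the start of the episode above 0.02 m or angle between cup's own z axis and vertical above 0.3 rad).
It fails at once if the stone is disturbed (distance of stone from where it was at the start of the episode above 0.02 m or angle between stone's own z axis and vertical above 0.3 rad).
It also fails if it takes over 72 s, if anything falls off the work surface, if the arm or the gripper's body presses on something with over 40 N, if the wrist force passes 120 N, or if a joint passes its speed limit or range.

### The arm

A 6-joint arm with a two-finger parallel gripper is mounted at the origin on the work surface. World frame = base frame: x ahead of the robot, y to its left, z up, the work surface at z = 0. Lengths are in m, angles in rad, forces in N, time in s.
With the tool pointing down it reaches from about 0.25 to 0.85 m from the base axis. Payload 12.5 kg.
Tool frame: the origin (TCP) lies at the very end of the fingers, on their centre line; the grasp point (between the pads) lies 19 mm behind it; x points along the fingers, y is the direction in which the jaws open and shut, and the axes are right-handed (so a half turn about x gives the same grasp; the last joint's range is limited). The gripper opens to 93 mm and grips with 3 to 60 N. Pads are 15 mm wide; open, the fingers measure 128 mm over their backs; the gripper's body (75 mm by 188 mm) begins 65 mm behind the grasp point.
Start: joints at [-1.347, 0.351, 1.652, -0, 1.139, -0.085], TCP at [0.167, -0.524, 0.219] pointing down, gripper open.
Joint ranges: [-2.75, 2.75], [-0.79, 2.1], [0.01, 2.65], [-1.57, 4.71], [0.07, 3.14], [-2.87, 2.87]. Speed limits (rad/s): [2.22, 2.22, 2.79, 3.14, 3.14, 3.14].

### API

Orientations are given as a unit quaternion [w, x, y, z].
In Python, from plant import arm gives the robot as it stands.
- The arm moves only by the tool arm_command, never from a script. Its argument "moves" is one flat list of numbers, 7 for each row, row after row: the turn, a rotation vector about the tool's x, y, z in rad, then the shift along the tool's x, y, z in m, then the opening in per cent of the stroke, from 0 (shut) to 100 (fully open). In form: [ax, ay, az, x, y, z, claw, ax, ay, az, x, y, z, claw, ...]. A call has 1 to 12 rows; each row shifts and turns the commanded pose from where the row before left it, along the tool's axes as they then stand; what a row does not reach is not made up. A row lasts 1/8 s, in which the tool goes at most 62.5 mm and 10.7 degrees, less where a joint would pass 70% of its speed; a pose out of reach is approached as far as the arm can. A call with a gripper value outside its range is refused whole. The fingers move at their own pace and stop on an object; the grip force is fixed at half the most. Time passes only in rows, so rows that do not move let the fingers close. It gives the time, the measured TCP pose, the force and the opening at its end, in the units of the state.
- arm.state(): the state, without advancing time (a new reading comes with each control period).
- arm.get_image(name): name is "scene" or "top" or "wrist"; returns the picture (384x512x3 uint8, red, green, blue); there is no depth.
- arm.calibration(name): a dict with "intrinsics" (3x3 intrinsics, pixels), "T" (4x4, takes a point from camera to world coordinates); the wrist camera has in their place "mount" (4x4, takes a point from camera to tool coordinates, whose origin is the TCP and whose axes are the tool frame's). Camera axes: x right, y up, looking along -z (the intrinsics and any distortion apply to the point x, -y, -z); pixel columns grow to the right and rows downward; lengths in m; the calibration is good to about 2 mm. A picture is of the moment at which its call begins: read the wrist's pose just before it. calibration takes no time and is no camera call.
- arm.sign_off(): hands the job in, once; it reports no verdict.
The state is a dict: "t": time; "joint_positions": joint angles; "qvel": joint speeds; "joint_torque": joint torques, N m; "tcp_pos": TCP position; "orientation": TCP orientation; "wrist_force": force on the tool from outside, world axes, zero at the start; "ft_torque": the same for the moment, N m; "gripper_width": finger opening in m.
Only numpy, scipy, OpenCV 4.12 (cv2) and the standard library are available. Lean on these libraries where they do the work, as an engineer would, in place of code of your own. Each camera call takes 0.05 s, during which the arm holds its last target.

## Working session

There is one attempt and no reset: what is moved stays moved. The work goes in short steps, Python scripts to look and compute and a tool call to move; the robot and the scene stay as the last step left them, time stands still between calls to the robot, and variables do not carry over. Pictures are saved under pics/ and viewed, and the job is handed in when it is done.

Besides the shell and the picture viewer there is one more tool, called after ">>>" in YAML: its name, and indented under it one key for each argument. arm_command: Moves the arm, as the interface text tells. Its arguments: {"type":"object","properties":{"moves":{"type":"array","items":{"type":"number"}}},"required":["moves"]}

```bash
ls; mkdir -p pics; cat > h.py <<'E'
import numpy as np, cv2
from plant import arm
def save(n,im): cv2.imwrite('pics/'+n+'.png',im[:,:,::-1])
E
python3 - <<'E'
from h import *
print(arm.state())
for n in ['scene','top','wrist']:
    save(n+'0',arm.get_image(n)); print(n,arm.calibration(n))
E
```

```text
pics
{'t': 0.0, 'joint_positions': array([-1.34657400e+00,  3.51218428e-01,  1.65240042e+00,  4.82493318e-05,
        1.13909832e+00, -8.45842921e-02]), 'qvel': array([ 0.00061   ,  0.00118878,  0.00031423, -0.0011023 ,  0.00152539,
       -0.00011875]), 'joint_torque': array([ 4.88366732e-04, -4.97321320e+01, -2.85254055e+01,  6.99286675e-02,
        2.56709842e-02, -8.94275399e-05]), 'tcp_pos': array([ 0.16712732, -0.52364488,  0.21812018]), 'orientation': array([-0.10834157, -0.69868337, -0.10913694,  0.69870794]), 'wrist_force': array([-0.06423584, -0.3782497 , -0.02400091]), 'ft_torque': array([ 0.03639472,  0.01916324, -0.03772812]), 'gripper_width': 0.09300025027471012}
scene {'intrinsics': array([[432.59568831,   0.        , 245.96996225],
       [  0.        , 432.59568831, 194.76232611],
       [  0.        ,   0.        ,   1.        ]]), 'T': array([[ 0.49040083, -0.65162356,  0.57870006,  1.12084704],
       [ 0.87149622,  0.3657856 , -0.32664236, -0.26425291],
       [ 0.00116771,  0.6645206 ,  0.74726903,  0.82980729],
       [ 0.        ,  0.        ,  0.        ,  1.
[... 360 characters left out ...]
,
       [-1.17191355e-03,  1.66114875e-01,  9.86105712e-01,
         8.83888583e-01],
       [ 0.00000000e+00,  0.00000000e+00,  0.00000000e+00,
         1.00000000e+00]])}
wrist {'intrinsics': array([[302.00187248,   0.        , 256.66897983],
       [  0.        , 302.00187248, 194.68519523],
       [  0.        ,   0.        ,   1.        ]]), 'mount': array([[ 5.90108660e-04,  2.51142942e-01, -9.67949830e-01,
        -1.66721673e-01],
       [ 9.99998773e-01,  1.25613611e-03,  9.35562596e-04,
        -1.10765978e-03],
       [ 1.45083668e-03, -9.67949195e-01, -2.51141893e-01,
        -6.98453710e-02],
       [ 0.00000000e+00,  0.00000000e+00,  0.00000000e+00,
         1.00000000e+00]])}
```

View pics/scene0.png

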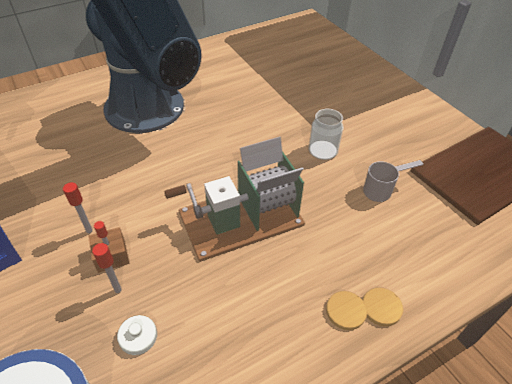

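View pics/top0.png

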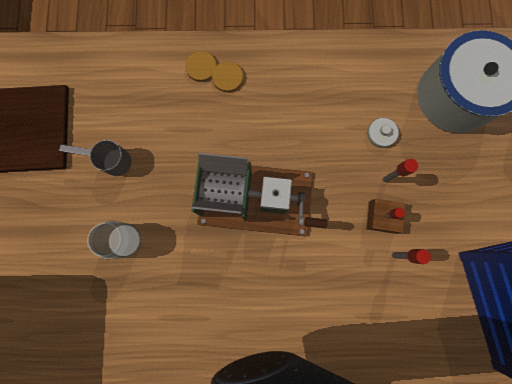

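```bash
cat >> h.py <<'E'
def ray(n,u,v,T=None):
    c=arm.calibration(n);K=c['intrinsics'];T=c['T'] if T is None else T
    d=np.linalg.inv(K)@[u,v,1]; d=T[:3,:3]@[d[0],-d[1],-d[2]]
    return T[:3,3],d
def plane(n,u,v,z,T=None):
    o,d=ray(n,u,v,T); return o+d*(z-o[2])/d[2]
def proj(n,P,T=None):
    c=arm.calibration(n);K=c['intrinsics'];T=c['T'] if T is None else T
    p=T[:3,:3].T@(np.asarray(P)-T[:3,3]); q=K@[p[0],-p[1],-p[2]]; return q[:2]/q[2]
def wristT():
    from scipy.spatial.transform import Rotation as R
    s=arm.state(); T=np.eye(4); w,x,y,z=s['orientation']
    T[:3,:3]=R.from_quat([x,y,z,w]).as_matrix(); T[:3,3]=s['tcp_pos']
    return T@arm.calibration('wrist')['mount']
def tri(o1,d1,o2,d2):
    d1=d1/np.linalg.norm(d1);d2=d2/np.linalg.norm(d2)
    A=np.stack([d1,-d2],1); s=np.linalg.lstsq(A,o2-o1,rcond=None)[0]
    a=o1+s[0]*d1;b=o2+s[1]*d2; return (a+b)/2,np.linalg.norm(a-b)
E
python3 - <<'E'
from h import *
for n in ['top','scene']:
    im=cv2.imread(f'pics/{n}0.png')
    hsv=cv2.cvtColor(im,cv2.COLOR_BGR2HSV)
    red=(((hsv[...,0]<6)|(hsv[...,0]>174))&(hsv[...,1]>190)&(hsv[...,2]>90)).astype('uint8')
    k,l,st,c=cv2.connectedComponentsWithStats(red)
    for i in range(1,k):
        if st[i,4]>30: print(n,'red',st[i],c[i],plane(n,*c[i],.1))
    w=((hsv[...,1]<40)&(hsv[...,2]>170)).astype('uint8')
    cs,_=cv2.findContours(w,cv2.RETR_EXTERNAL,cv2.CHAIN_APPROX_NONE)
    for q in cs:
        if cv2.contourArea(q)>100:
            r=cv2.minAreaRect(q); print(n,'white',r)
            if n=='top':
                b=cv2.boxPoints(r); print([plane(n,*p,.125).round(4)[:2] for p in b],plane(n,*r[0],.125))
    x0,y0,x1,y1=(250,140,450,260) if n=='top' else (60,160,320,300)
    save(n+'0z',cv2.resize(im[y0:y1,x0:x1,::-1],None,fx=3 if n=='scene' else 4,fy=3 if n=='scene' else 4,interpolation=cv2.INTER_CUBIC))
E
```

```text
top red [404 159  14  13 146] [410.54109589 165.        ] [ 0.59725256 -0.3003385   0.1       ]
top red [394 208  11  10  81] [399.0617284  212.49382716] [ 0.49078221 -0.26686959  0.1       ]
top red [416 249  15  15 167] [422.69461078 256.23952096] [ 0.39625789 -0.31077981  0.1       ]
scene white ((35.5, 372.0), (22.0, 71.0), 90.0)
scene white ((136.0, 333.0), (36.0, 38.0), 90.0)
scene white ((221.6000213623047, 189.29998779296875), (22.452171325683594, 30.041635513305664), 71.56504821777344)
scene white ((275.8965148925781, 172.2439727783203), (12.446944236755371, 53.437042236328125), 67.98871612548828)
scene white ((323.0, 149.5), (17.0, 26.0), 90.0)
```

View pics/top0z.png

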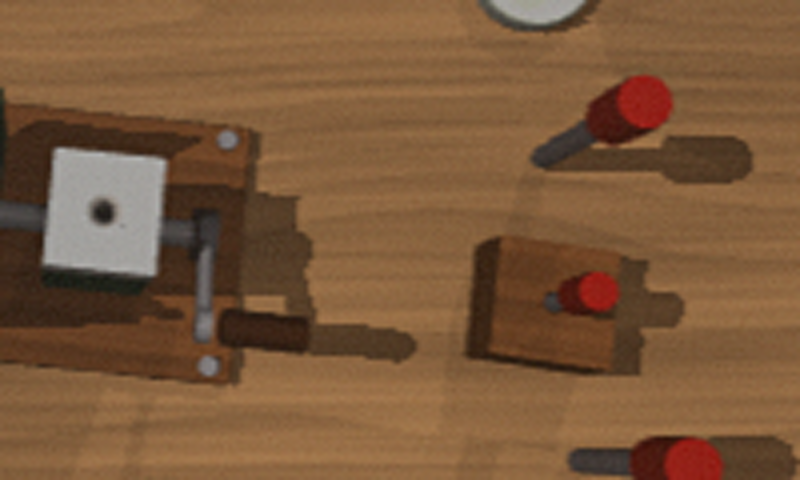

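View pics/scene0z.png

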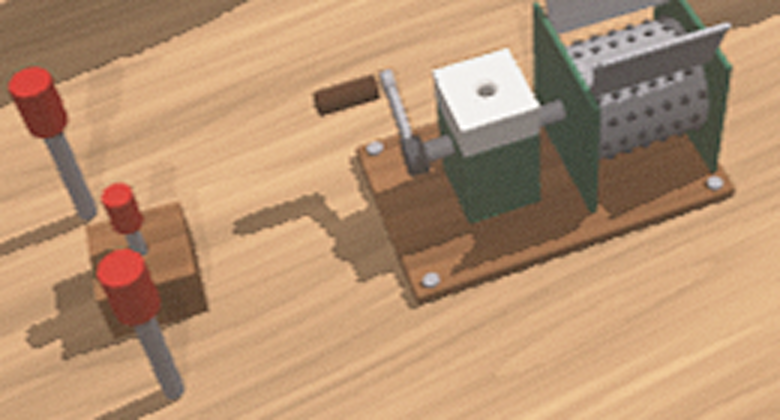

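```bash
python3 - <<'E'
from h import *
from scipy.spatial.transform import Rotation as R
t=lambda x,y:(250+(x-1.5)/4,140+(y-1.5)/4)
s=lambda x,y:(60+(x-1)/3,160+(y-1)/3)
pts={'bore':((103,212),(486,90)),'pinTop':((600,292),(117,193))}
for k,(a,b) in pts.items():
    a=t(*a);b=s(*b)
    print(k,tri(*ray('top',*a),*ray('scene',*b)),plane('top',*a,.125 if k=='bore' else .116),plane('scene',*b,.125 if k=='bore' else .116))
C=[plane('top',*t(*p),.125)[:2] for p in [(57,149),(167,158),(157,278),(44,265)]]
print(np.round(C,4),np.mean(C,0),[np.linalg.norm(C[i]-C[i-1]) for i in range(4)])
e=(C[0]-C[1]+C[3]-C[2])/2; print('yaw of y axis',np.degrees(np.arctan2(e[1],e[0])))
for p in [(222,328),(308,333)]: print('grip',plane('top',*t(*p),.0915))
w,x,y,z=arm.state()['orientation']; print(R.from_quat([x,y,z,w]).as_matrix().round(3))
E
```

```text
bore (array([0.53353702, 0.0050738 , 0.1225471 ]), np.float64(0.0007962490294316333)) [0.53300026 0.00483071 0.125     ] [0.53572771 0.00450555 0.125     ]
pinTop (array([ 0.4891967 , -0.26042544,  0.11696935]), np.float64(0.001870406580053624)) [ 0.48897811 -0.26174683  0.116     ] [ 0.48893588 -0.25959972  0.116     ]
[[ 0.5676  0.0291]
 [ 0.5622 -0.0301]
 [ 0.4973 -0.0233]
 [ 0.5047  0.0367]] [0.5329397  0.00308972] [np.float64(0.06334864811273648), np.float64(0.05949845867566577), np.float64(0.0652543684876774), np.float64(0.06046563836052241)]
yaw of y axis 83.88885475803283
grip [ 0.47290056 -0.06150012  0.0915    ]
grip [ 0.46980562 -0.10884009  0.0915    ]
[[-0.     0.304 -0.953]
 [ 0.001 -0.953 -0.304]
 [-1.    -0.001 -0.   ]]
```

View pics/wrist0.png

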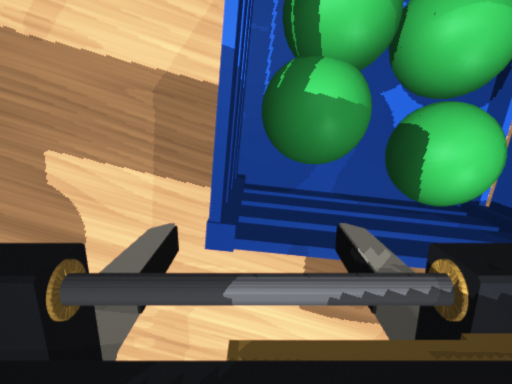

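>>> arm_command:
  moves: [0,0,0,-0.03,-0.022,-0.0553,100,0,0,0,0,-0.022,-0.0553,100,0,0,0,0,-0.022,-0.0553,100,0,0,0,0,-0.022,-0.0553,100,0,0,0,0,-0.022,-0.0553,100,0,0,0,0,-0.022,-0.0553,100,0,0,0,0,-0.021,-0.0553,100,0.138,0,0,0,0,0,100,0.138,0,0,0,0,0,100,0.139,0,0,0,0,0,100,0,0,0,0,0,0,100]

```text
t: 1.52
tcp_pos: [0.4865, -0.2628, 0.2466]
orientation: [0.037, -0.706, 0.037, 0.706]
wrist_force: [-0.1, -0.5, 1.1]
gripper_width: 0.0932
```

```bash
cat >> h.py <<'E'
def st():
    from scipy.spatial.transform import Rotation as R
    s=arm.state(); w,x,y,z=s['orientation']; M=R.from_quat([x,y,z,w]).as_matrix()
    print('t',round(s['t'],2),'tcp',s['tcp_pos'].round(4),'F',s['wrist_force'].round(2),'w',round(s['gripper_width'],4),'q',s['joint_positions'].round(2))
    return s,M
def mv(P):
    s,M=st(); print('tool xyz',(M.T@(np.asarray(P)-s['tcp_pos'])).round(4))
E
python3 - <<'E'
from h import *
s,M=st(); print(M.round(3)); T=wristT(); np.save('T1.npy',T)
save('wrist1',arm.get_image('wrist'))
print(proj('wrist',[.489,-.2605,.116],T),proj('wrist',[.5335,.004,.125],T))
E
```

```text
t 1.52 tcp [ 0.4865 -0.2628  0.2466] F [-0.05 -0.51  1.06] w 0.0932 q [-0.58  0.33  1.61 -0.    1.2   1.1 ]
[[-0.    -0.105 -0.994]
 [ 0.    -0.994  0.105]
 [-1.    -0.     0.   ]]
[255.6247768  184.97975244] [-21.36559217 170.75185117]
```

View pics/wrist1.png

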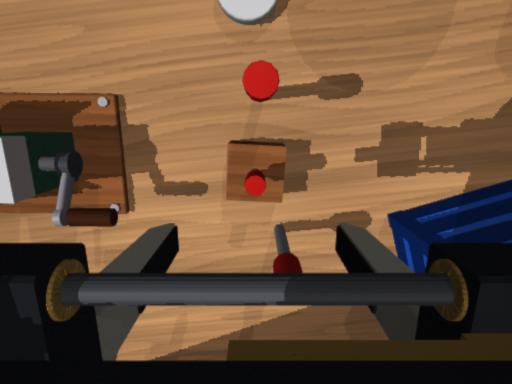

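```bash
python3 - <<'E'
from h import *
T=np.load('T1.npy'); im=cv2.imread('pics/wrist1.png'); hsv=cv2.cvtColor(im,cv2.COLOR_BGR2HSV)
red=(((hsv[...,0]<6)|(hsv[...,0]>174))&(hsv[...,1]>190)&(hsv[...,2]>150)).astype('uint8')
k,l,stt,c=cv2.connectedComponentsWithStats(red)
for i in range(1,k):
    if stt[i,4]>30:
        m=(l==i).astype('uint8'); q=cv2.findContours(m,0,1)[0][0]
        print(stt[i],c[i],cv2.minEnclosingCircle(q),plane('wrist',*c[i],.116,T))
mv([.489,-.2605,.09])
# decoy height: triangulate with top
print(tri(*ray('top',410.54,165),*ray('wrist',261,80,T)), tri(*ray('top',422.7,256.2),*ray('scene',74,188)))
E
```

```text
[ 243   61   36   38 1034] [260.28820116  79.27272727] ((260.0, 79.35713958740234), 18.669754028320312) [ 0.5881703  -0.27553913  0.116     ]
[245 176  20  20 320] [254.6      185.309375] ((254.5, 185.5), 10.12432861328125) [ 0.4887711  -0.25943537  0.116     ]
t 1.57 tcp [ 0.4865 -0.2629  0.2466] F [-0.27  0.23  0.06] w 0.0931 q [-0.58  0.33  1.61  0.    1.2   1.09]
tool xyz [ 0.1566 -0.0026 -0.0023]
(array([ 0.58338311, -0.27496247,  0.15829464]), np.float64(0.0008995330467351016)) (array([ 0.39949666, -0.28124798,  0.15470421]), np.float64(0.009564311314296274))
```

>>> arm_command:
  moves: [0,0,0,0.03,-0.0034,-0.0024,60,0,0,0,0.045,0,0,60,0,0,0,0.045,0,0,60,0,0,0,0.03,0,0,60,0,0,0,0.0136,0,0,60,0,0,0,0,0,0,60]

```text
t: 2.33
tcp_pos: [0.4893, -0.2598, 0.083]
orientation: [0.037, -0.706, 0.037, 0.706]
wrist_force: [0.0, -0.3, -0.5]
gripper_width: 0.0555
```

```bash
python3 - <<'E'
from h import *
st(); T=wristT()
save('wrist2',arm.get_image('wrist'));save('scene2',arm.get_image('scene')[160:320,20:180].repeat(3,0).repeat(3,1))
E
```

```text
t 2.33 tcp [ 0.4893 -0.2598  0.083 ] F [ 0.04 -0.29 -0.51] w 0.0555 q [-0.57  0.53  1.75  0.    0.86  1.1 ]
```

View pics/wrist2.png

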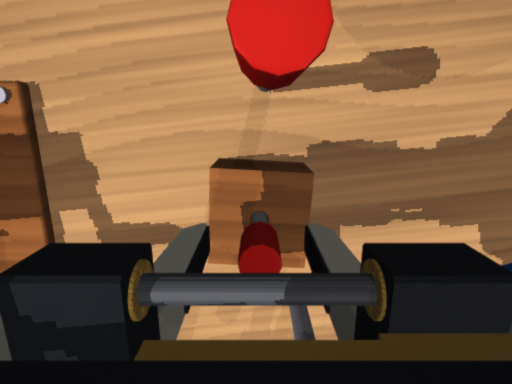

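View pics/scene2.png

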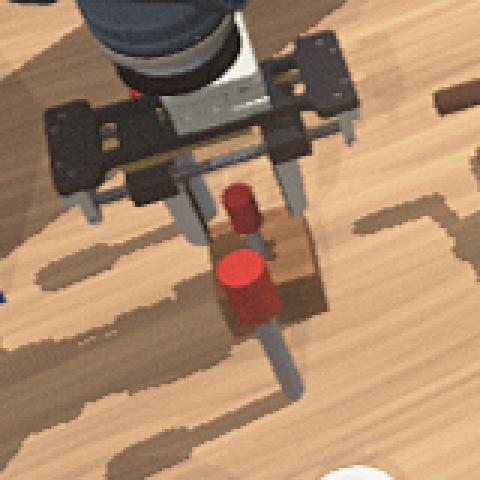

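>>> arm_command:
  moves: [0,0,0,0,0,0,10,0,0,0,0,0,0,10,0,0,0,0,0,0,10,0,0,0,0,0,0,10]

```text
t: 2.92
tcp_pos: [0.4894, -0.2599, 0.0833]
orientation: [-0.037, 0.706, -0.038, -0.706]
wrist_force: [-0.0, -2.0, 0.6]
gripper_width: 0.0214
```

>>> arm_command:
  moves: [0,0,0,-0.03,0,0,10,0,0,0,-0.045,0,0,10,0,0,0,-0.05,0,0,10,0,0,0,-0.045,0,0,10,0,0,0,0,-0.053,-0.0032,10,0,0,0,0,-0.054,-0.0033,10,0,0,0,0,-0.054,-0.0033,10,0,0,0,0,-0.053,-0.0032,10,0,0,0,0,-0.053,-0.0032,10,0,0,0,0,0,0,10]

```text
t: 4.18
tcp_pos: [0.5338, 0.0068, 0.253]
orientation: [0.036, -0.706, 0.036, 0.706]
wrist_force: [0.2, -0.0, -1.0]
gripper_width: 0.0211
```

>>> arm_command:
  moves: [-0.1745,0,0,0,0,0,10,-0.1745,0,0,0,0,0,10,-0.1745,0,0,0,0,0,10,-0.1745,0,0,0,0,0,10,-0.1745,0,0,0,0,0,10,-0.1745,0,0,0,0,0,10,-0.1745,0,0,0,0,0,10,-0.1745,0,0,0,0,0,10,-0.1748,0,0,0,0,0,10,0,0,0,0,0,0,10]

```text
t: 5.42
tcp_pos: [0.5336, 0.0031, 0.2531]
orientation: [-0.472, -0.526, -0.472, 0.526]
wrist_force: [0.2, -0.3, -0.3]
gripper_width: 0.0213
```

```bash
python3 - <<'E'
from h import *
s,M=st(); print(M.round(3)); T=wristT(); np.save('T3.npy',T)
save('wrist3',arm.get_image('wrist'));a=arm.get_image('scene');save('scene3',a);save('scene3z',a[80:260,140:310].repeat(3,0).repeat(3,1))
save('top3',arm.get_image('top'))
print(proj('wrist',[.5335,.004,.125],T))
E
```

```text
t 5.42 tcp [0.5336 0.0031 0.2531] F [ 0.24 -0.26 -0.27] w 0.0213 q [-0.08  0.29  1.65 -0.    1.2   0.03]
[[-0.     0.994 -0.108]
 [-0.    -0.108 -0.994]
 [-1.    -0.     0.   ]]
[256.69072633 188.29094735]
```

View pics/wrist3.png

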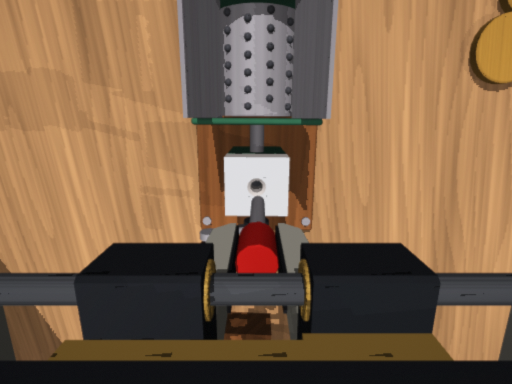

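View pics/scene3z.png

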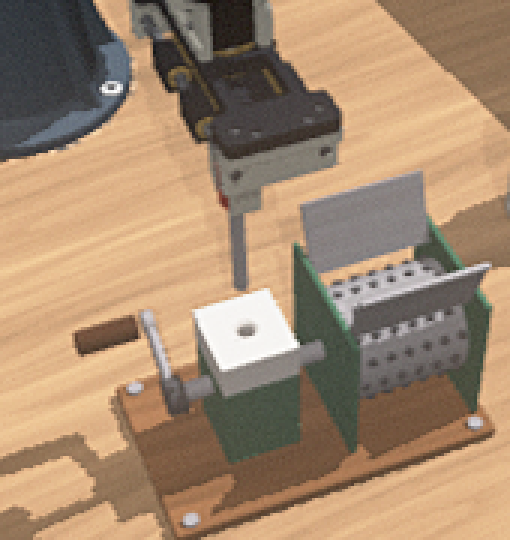

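```bash
python3 - <<'E'
from h import *
T=np.load('T3.npy'); im=cv2.imread('pics/wrist3.png')
z=im[140:290,200:320]; save('w3z',cv2.resize(z[:,:,::-1],None,fx=5,fy=4,interpolation=cv2.INTER_NEAREST)) if 0 else save('w3z',cv2.resize(z[:90,:,::-1],None,fx=6,fy=6,interpolation=cv2.INTER_NEAREST))
hsv=cv2.cvtColor(im,cv2.COLOR_BGR2HSV)
w=((hsv[...,1]<40)&(hsv[...,2]>170)).astype('uint8')[140:225,200:320]
ys,xs=np.where(w); print(xs.min()+200,xs.max()+200,ys.min()+140,ys.max()+140)
cs=cv2.findContours(w,cv2.RETR_CCOMP,cv2.CHAIN_APPROX_NONE)[0]
for q in cs:
    if cv2.contourArea(q)>15: m=cv2.moments(q); print(cv2.contourArea(q),m['m10']/m['m00']+200,m['m01']/m['m00']+140,cv2.boundingRect(q))
for v in (150,160): print(plane('wrist',224,v,.125,T),plane('wrist',289,v,.125,T))
E
```

```text
205 288 157 223
3357.0 255.98028994141595 184.0037235627048 (24, 17, 65, 59)
171.0 255.91228070175438 184.8849902534113 (48, 38, 17, 15)
[0.50612056 0.04543467 0.125     ] [0.56885828 0.03853843 0.125     ]
[0.50479254 0.03578039 0.125     ] [0.56805233 0.02882944 0.125     ]
```

View pics/w3z.png

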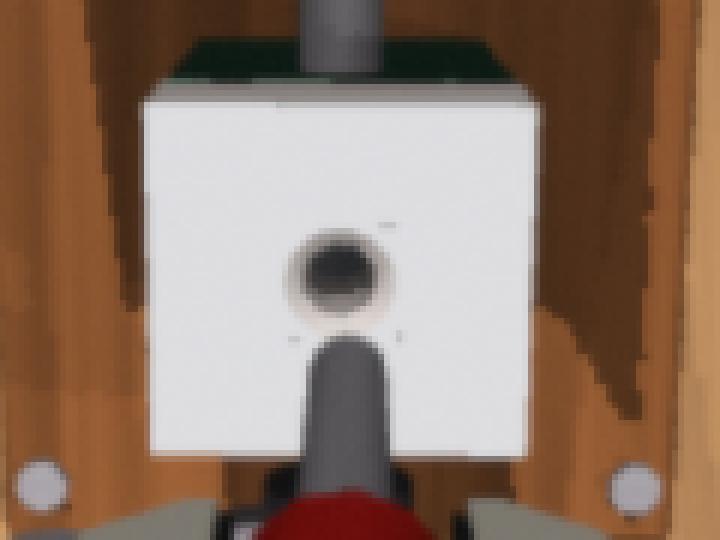

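```bash
python3 - <<'E'
from h import *
T=np.load('T3.npy')
f=lambda x,y:(200+x/6-.5,140+y/6-.5)
print('bore',plane('wrist',*f(340,280),.125,T))
C=[plane('wrist',*f(*p),.125,T) for p in [(145,102),(538,102),(527,457),(152,457)]]
print(np.round(C,4),np.mean(C,0)); 
e=(C[1]-C[0]+C[2]-C[3]);print('x axis deg',np.degrees(np.arctan2(e[1],e[0])))
for z,c in ((.170,0),(.172,.0055),(.170,.0035)): 
    p=proj('wrist',[.5336+.108*c,.0031+.994*c,z],T); print(z,c,(p-[199.5,139.5])*6)
print(proj('wrist',[.5336,.0031,.16],T))
E
```

```text
bore [0.53321751 0.00622824 0.125     ]
[[ 0.5049  0.0392  0.125 ]
 [ 0.5685  0.0322  0.125 ]
 [ 0.5616 -0.0281  0.125 ]
 [ 0.4978 -0.0211  0.125 ]] [0.53321742 0.00554571 0.125     ]
x axis deg -6.263843889372913
0.17 0 [344.15087353 371.00088542]
0.172 0.0055 [344.09365266 337.39748642]
0.17 0.0035 [344.12065338 347.39525493]
[256.86583908 198.28474728]
```

>>> arm_command:
  moves: [0,0,0,0.02,-0.0009,-0.0023,10,0,0,0,0.018,0,0,10,0,0,0,0,0,0,10]

```text
t: 5.95
tcp_pos: [0.5325, 0.0063, 0.2143]
orientation: [-0.472, -0.526, -0.473, 0.527]
wrist_force: [-0.1, 0.2, -0.2]
gripper_width: 0.0213
```

```bash
python3 - <<'E'
from h import *
s,M=st(); T=wristT(); np.save('T4.npy',T)
a=arm.get_image('wrist');save('wrist4',cv2.resize(a[140:240,200:320],None,fx=6,fy=6,interpolation=cv2.INTER_NEAREST))
a=arm.get_image('scene');save('scene4z',cv2.resize(a[150:220,180:270],None,fx=7,fy=7,interpolation=cv2.INTER_CUBIC))
a=arm.get_image('top');save('top4z',cv2.resize(a[150:230,230:320],None,fx=7,fy=7,interpolation=cv2.INTER_CUBIC))
E
```

```text
t 5.95 tcp [0.5325 0.0063 0.2143] F [-0.11  0.19 -0.17] w 0.0213 q [-0.08  0.32  1.7  -0.    1.12  0.03]
```

View pics/wrist4.png

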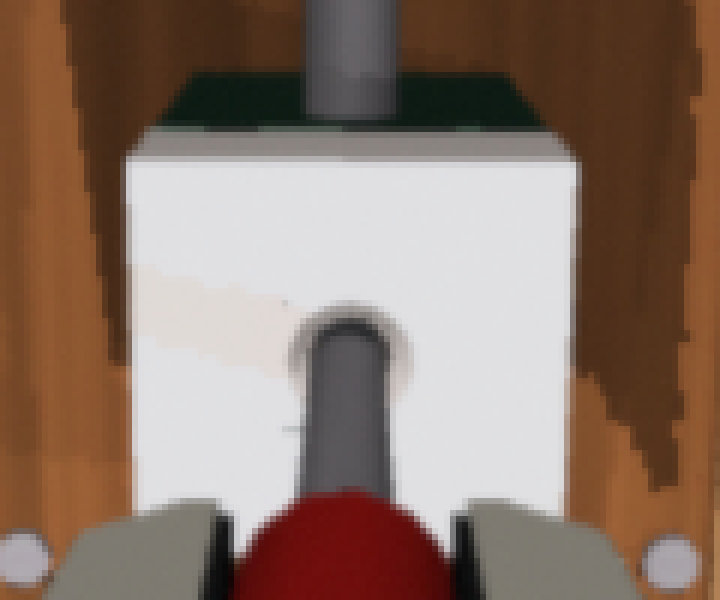

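View pics/scene4z.png

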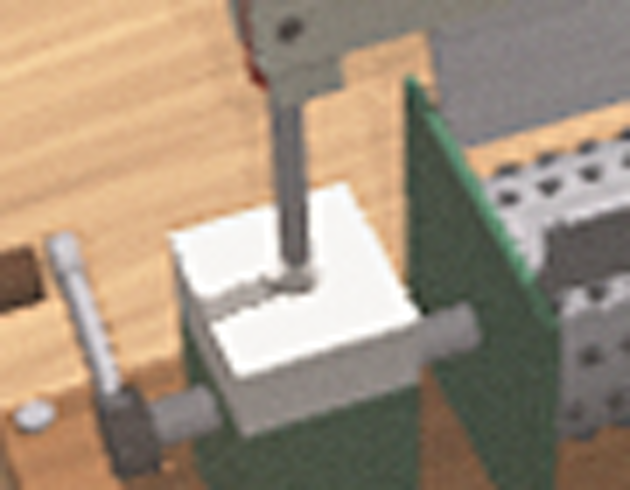

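```bash
python3 - <<'E'
from h import *
T=np.load('T4.npy')
g=lambda P:((proj('wrist',P,T)-[199.5,139.5])*6).round(1)
u=np.array([.108,.994])
for by in (.0045,.0055,.0065):
    b=np.array([.533,by]); print(by,'chamfer far',g([*(b+u*.00925),.125]),'bore far',g([*(b+u*.00625),.122]))
for ty in (.0058,.0063,.0068):
    p=np.array([.5325,ty]); print(ty,'foot far bottom',g([*(p+u*.0035),.1313]),'cham',g([*(p+u*.0055),.1333]))
f=lambda x,y:(199.5+x/6,139.5+y/6)
print(plane('wrist',*f(351,303),.125,T),plane('wrist',*f(128,159),.125,T),plane('wrist',*f(580,159),.125,T))
E
```

```text
0.0045 chamfer far [350.  309.5] bore far [350.  324.4]
0.0055 chamfer far [349.2 302.9] bore far [349.2 317.9]
0.0065 chamfer far [348.5 296.2] bore far [348.5 311.3]
0.0058 foot far bottom [345.5 350.7] cham [345.5 340.8]
0.0063 foot far bottom [345.2 347.4] cham [345.1 337.4]
0.0068 foot far bottom [344.8 344. ] cham [344.7 334. ]
[0.53425449 0.01464619 0.125     ] [0.50495975 0.03908181 0.125     ] [0.5689467  0.03206634 0.125     ]
```

>>> arm_command:
  moves: [0,0,0,0.004,0.0004,0.0005,10,0,0,0,0.004,0,0,10,0,0,0,0.004,0,0,10,0,0,0,0.004,0,0,10]

```text
t: 6.6
tcp_pos: [0.5333, 0.0058, 0.1988]
orientation: [-0.473, -0.526, -0.473, 0.526]
wrist_force: [-0.5, -0.8, 0.0]
gripper_width: 0.0212
```

>>> arm_command:
  moves: [0,0,0,0.005,0,0,10,0,0,0,0.005,0,0,10,0,0,0,0.005,0,0,10,0,0,0,0.005,0,0,10,0,0,0,0,0,0,10]

```text
t: 7.22
tcp_pos: [0.5333, 0.0058, 0.1787]
orientation: [-0.473, -0.526, -0.473, 0.526]
wrist_force: [-1.3, -0.8, -1.6]
gripper_width: 0.0209
```

>>> arm_command:
  moves: [0,0,0,0,0,0,55,0,0,0,0,0,0,55,0,0,0,0,0,0,55,0,0,0,0,0,0,55]

```text
t: 7.72
tcp_pos: [0.5335, 0.0059, 0.1793]
orientation: [0.473, 0.526, 0.473, -0.526]
wrist_force: [-1.2, -0.0, -0.4]
gripper_width: 0.0504
```

```bash
python3 - <<'E'
from h import *
s,M=st()
a=arm.get_image('scene');save('scene5z',cv2.resize(a[120:240,160:310],None,fx=5,fy=5,interpolation=cv2.INTER_CUBIC))
save('wrist5',arm.get_image('wrist'))
E
```

```text
t 7.72 tcp [0.5335 0.0059 0.1793] F [-1.16 -0.04 -0.4 ] w 0.0504 q [-0.08  0.37  1.74  0.    1.04  0.03]
```

View pics/scene5z.png

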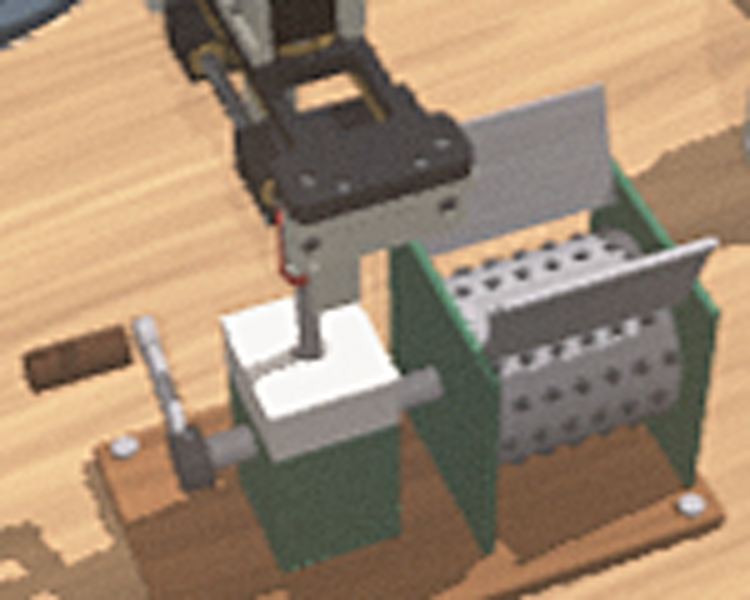

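View pics/wrist5.png

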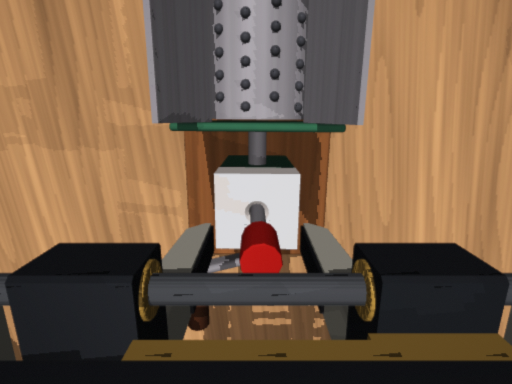

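```bash
python3 - <<'E'
from h import *
t=lambda x,y:(250+(x-1.5)/4,140+(y-1.5)/4)
s=lambda x,y:(60+(x-1)/3,160+(y-1)/3)
b=np.array([.5333,.0057,.075]);ux=np.array([.994,-.108,0]);uy=np.array([.108,.994,0])
for A,B in (((222,328),(376,89)),((308,333),(319,103)),((265,330.5),(347.5,96))):
    p,e=tri(*ray('top',*t(*A)),*ray('scene',*s(*B))); d=p-b; print(p.round(4),round(e,4),'shred',(ux@d).round(4),(uy@d).round(4),d[2].round(4))
mv([.4659,-.0805,.25])
E
```

```text
[ 0.4727 -0.0594  0.1001] 0.0021 shred -0.0532 -0.0713 0.0251
[ 0.4695 -0.1045  0.1058] 0.0034 shred -0.0515 -0.1165 0.0308
[ 0.4711 -0.0821  0.1029] 0.0026 shred -0.0524 -0.094 0.0279
t 7.83 tcp [0.5335 0.0058 0.1792] F [-0.21 -0.65 -0.58] w 0.0509 q [-0.08  0.37  1.74  0.    1.04  0.03]
tool xyz [-0.0708 -0.058   0.093 ]
```

>>> arm_command:
  moves: [0,0,0,-0.035,0,0,55,0,0,0,-0.04,0,0,55,0,0,0,0,-0.026,0.046,55,0,0,0,0,-0.027,0.047,55,0,0,0,0.05,0,0,55,0,0,0,0,0,0,55]

```text
t: 8.57
tcp_pos: [0.4692, -0.0809, 0.2023]
orientation: [-0.471, -0.525, -0.474, 0.527]
wrist_force: [-0.2, -0.1, -0.2]
gripper_width: 0.0512
```

```bash
python3 - <<'E'
from h import *
s,M=st();T=wristT();print(M.round(3))
save('wrist6',arm.get_image('wrist'))
a=arm.get_image('scene');save('scene6z',cv2.resize(a[120:240,130:280],None,fx=5,fy=5,interpolation=cv2.INTER_CUBIC))
print(proj('wrist',[.4706,-.081,.103],T))
E
```

```text
t 8.57 tcp [ 0.4692 -0.0809  0.2023] F [-0.23 -0.06 -0.16] w 0.0512 q [-0.27  0.24  1.85  0.    1.06 -0.16]
[[-0.005  0.994 -0.107]
 [ 0.001 -0.107 -0.994]
 [-1.    -0.005 -0.001]]
[258.88505347 196.52904571]
```

View pics/wrist6.png

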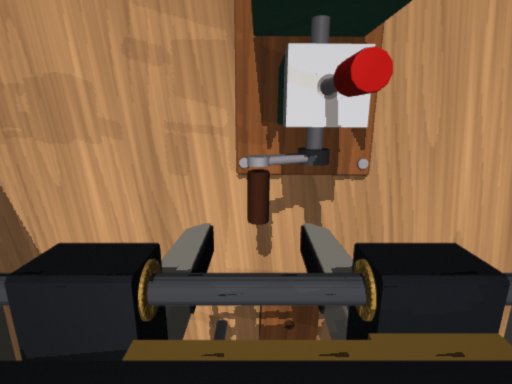

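View pics/scene6z.png

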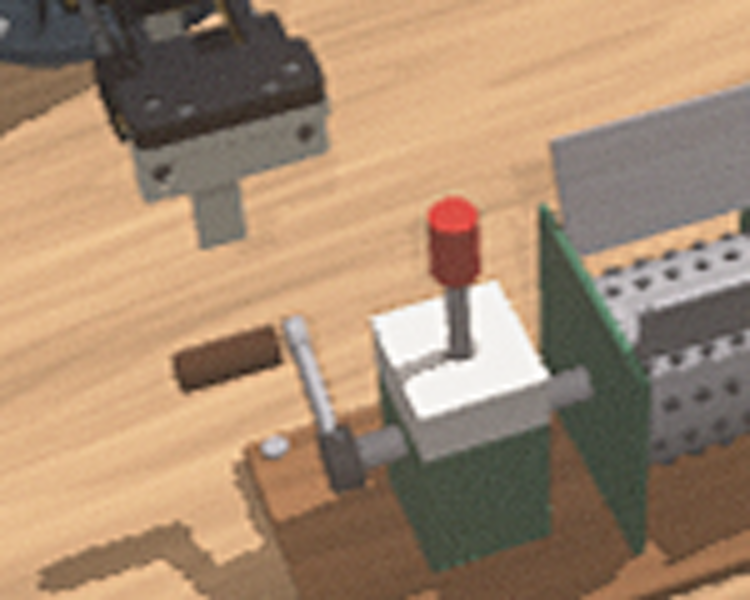

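>>> arm_command:
  moves: [0,0,0,0.04,0.0014,0,55,0,0,0,0.04,0,0,55,0,0,0,0.034,0,0,55,0,0,0,0,0,0,27,0,0,0,0,0,0,27,0,0,0,0,0,0,27]

```text
t: 9.43
tcp_pos: [0.4734, -0.0813, 0.0919]
orientation: [0.474, 0.526, 0.472, -0.525]
wrist_force: [0.6, -0.4, 0.3]
gripper_width: 0.0268
```

```bash
cat > look.py <<'E'
from h import *
import sys
n=sys.argv[1]
s,M=st(); d=s['tcp_pos']-[.5333,.0057,.075]; print('shred x,y,z',(d[0]*.994-.108*d[1]).round(4),(d[0]*.108+.994*d[1]).round(4),d[2].round(4))
a=arm.get_image('scene');save(n,cv2.resize(a[120:240,130:280],None,fx=5,fy=5,interpolation=cv2.INTER_CUBIC))
E
python3 look.py s7
```

```text
t 9.43 tcp [ 0.4734 -0.0813  0.0919] F [ 0.55 -0.35  0.33] w 0.0268 q [-0.27  0.41  1.94  0.    0.79 -0.16]
shred x,y,z -0.0502 -0.093 0.0169
```

View pics/s7.png

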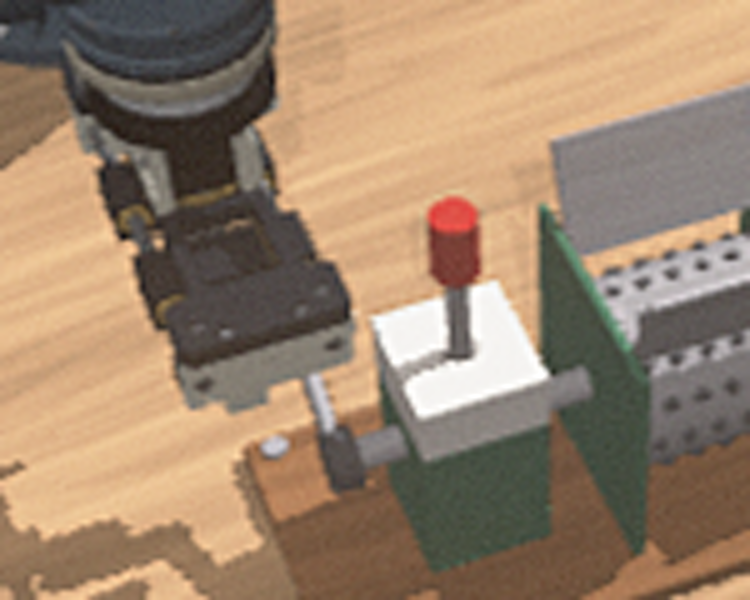

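>>> arm_command:
  moves: [0,0,0,-0.003,0.0027,0,27,0,0,0,-0.0032,0.003,0,27,0,0,0,-0.003,0.0034,0,27,0,0,0,-0.0037,0.0038,0,27,0,0,0,-0.0033,0.004,0,27,0,0,0,-0.003,0.0043,0,27]

```text
t: 10.22
tcp_pos: [0.4939, -0.0835, 0.1097]
orientation: [0.473, 0.526, 0.473, -0.526]
wrist_force: [-2.3, -1.9, 0.5]
gripper_width: 0.0251
```

```bash
python3 look.py s8
```

```text
t 10.22 tcp [ 0.4939 -0.0835  0.1097] F [-2.28 -1.89  0.53] w 0.0251 q [-0.26  0.41  1.88  0.    0.85 -0.15]
shred x,y,z -0.0296 -0.0929 0.0347
```

View pics/s8.png

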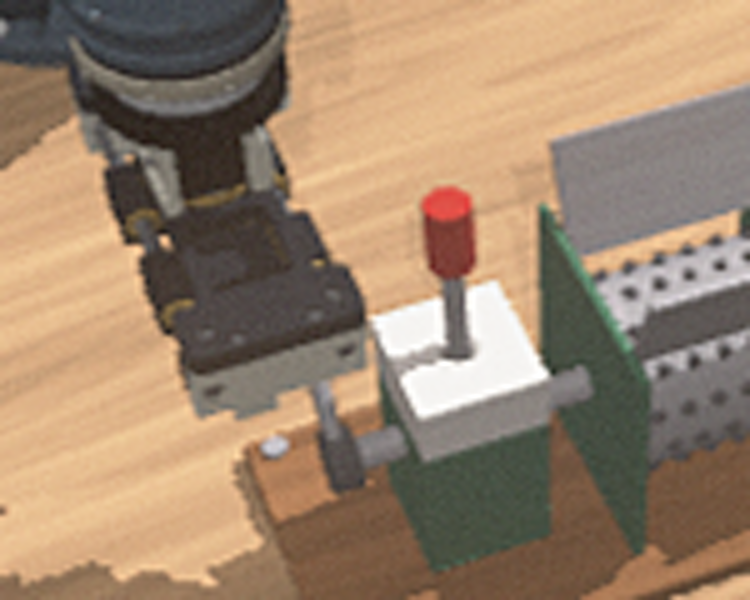

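```bash
cat > pin.py <<'E'
from h import *
import sys
s,M=st(); d=s['tcp_pos']-[.5333,.0057,.075]; x=d[0]*.994-.108*d[1]; print('shred x,z',x.round(4),d[2].round(4),'Fx',(s['wrist_force'][0]*.994-.108*s['wrist_force'][1]).round(2),'rodang',np.degrees(np.arcsin((x-s['gripper_width']/2+.01)/.06)).round(1))
a=arm.get_image('scene')
hsv=cv2.cvtColor(a,cv2.COLOR_RGB2HSV)
red=(((hsv[...,0]<6)|(hsv[...,0]>174))&(hsv[...,1]>170)&(hsv[...,2]>70)).astype('uint8'); red[:,:180]=0
ys,xs=np.where(red); print('head',xs.mean().round(1),ys.mean().round(1),len(xs),ys.min(),ys.max())
if len(sys.argv)>1: save(sys.argv[1],cv2.resize(a[120:240,130:280],None,fx=5,fy=5,interpolation=cv2.INTER_CUBIC))
E
python3 pin.py
```

```text
t 10.28 tcp [ 0.4945 -0.0836  0.11  ] F [-0.63 -0.51  0.66] w 0.0254 q [-0.26  0.41  1.87  0.    0.85 -0.15]
shred x,z -0.0289 0.035 Fx -0.57 rodang -31.8
head 218.9 160.5 41 158 163
```

>>> arm_command:
  moves: [0,0,0,-0.0008,0.0014,0,27,0,0,0,-0.0008,0.0014,0,27,0,0,0,-0.0008,0.0014,0,27,0,0,0,-0.0007,0.0014,0,27]

```text
t: 10.82
tcp_pos: [0.499, -0.084, 0.1125]
orientation: [0.473, 0.526, 0.473, -0.526]
wrist_force: [-2.0, 0.8, 0.8]
gripper_width: 0.0253
```

```bash
python3 pin.py
```

```text
t 10.82 tcp [ 0.499  -0.084   0.1125] F [-2.02  0.8   0.85] w 0.0253 q [-0.26  0.42  1.86  0.    0.87 -0.15]
shred x,z -0.0244 0.0375 Fx -2.09 rodang -26.8
head 219.1 161.1 41 159 164
```

>>> arm_command:
  moves: [0,0,0,-0.0007,0.0014,0,27,0,0,0,-0.0007,0.0014,0,27]

```text
t: 11.12
tcp_pos: [0.5018, -0.0843, 0.1139]
orientation: [-0.473, -0.526, -0.473, 0.526]
wrist_force: [-1.0, 0.5, -0.2]
gripper_width: 0.0251
```

```bash
python3 pin.py
```

```text
t 11.12 tcp [ 0.5018 -0.0843  0.1139] F [-1.    0.53 -0.23] w 0.0251 q [-0.26  0.42  1.85 -0.    0.87 -0.15]
shred x,z -0.0216 0.0389 Fx -1.05 rodang -23.7
head 219.0 161.2 38 159 164
```

>>> arm_command:
  moves: [0,0,0,-0.0006,0.0015,0,27,0,0,0,-0.0006,0.0015,0,27]

```text
t: 11.42
tcp_pos: [0.5048, -0.0846, 0.1151]
orientation: [0.473, 0.526, 0.473, -0.526]
wrist_force: [-1.3, -0.4, -0.9]
gripper_width: 0.0249
```

```bash
python3 pin.py
```

```text
t 11.43 tcp [ 0.5048 -0.0846  0.1151] F [-1.29 -0.36 -0.86] w 0.0249 q [-0.26  0.42  1.84  0.    0.88 -0.15]
shred x,z -0.0185 0.0401 Fx -1.25 rodang -20.5
head 220.0 175.9 50 172 187
```

```bash
python3 pin.py s9
```

```text
t 11.47 tcp [ 0.505  -0.0847  0.1152] F [-1.34  0.87  0.01] w 0.0252 q [-0.26  0.42  1.84  0.    0.88 -0.15]
shred x,z -0.0183 0.0402 Fx -1.42 rodang -20.4
head 220.1 175.6 48 172 187
```

View pics/s9.png

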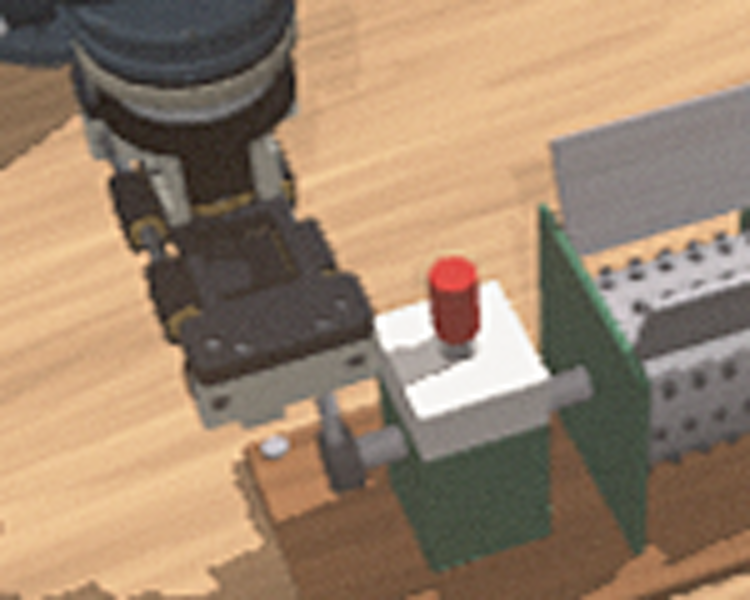

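>>> arm_command:
  moves: [0,0,0,0,-0.0025,0,27,0,0,0,0,0,0,60,0,0,0,0,0,0,60,0,0,0,0,0,0,60,0,0,0,-0.04,0,0,60,0,0,0,-0.045,0,0,60,0,0,0,-0.03,0,0,60,0,0,0,0,0,0,60]

```text
t: 12.52
tcp_pos: [0.5032, -0.0846, 0.232]
orientation: [0.474, 0.527, 0.472, -0.525]
wrist_force: [-0.7, -0.1, -0.1]
gripper_width: 0.0558
```

```bash
python3 pin.py s10; python3 - <<'E'
from h import *
T=wristT(); a=arm.get_image('wrist'); save('wrist10',a); np.save('T10.npy',T)
s,M=st(); print(M.round(3)); mv([.5333,.0057,.23])
E
```

```text
t 12.53 tcp [ 0.5032 -0.0846  0.232 ] F [-0.67 -0.06 -0.1 ] w 0.0558 q [-0.26  0.26  1.74  0.    1.14 -0.15]
shred x,z -0.0202 0.157 Fx -0.66 rodang -39.4
head 220.0 175.4 47 172 185
t 12.62 tcp [ 0.5019 -0.0843  0.2293] F [-1.13  0.03 -0.58] w 0.056 q [-0.26  0.26  1.74 -0.    1.13 -0.15]
[[-0.001  0.994 -0.106]
 [ 0.    -0.106 -0.994]
 [-1.    -0.001 -0.   ]]
t 12.62 tcp [ 0.5019 -0.0843  0.2293] F [-1.13  0.03 -0.58] w 0.056 q [-0.26  0.26  1.74 -0.    1.13 -0.15]
tool xyz [-0.0007  0.0217 -0.0928]
```

View pics/wrist10.png

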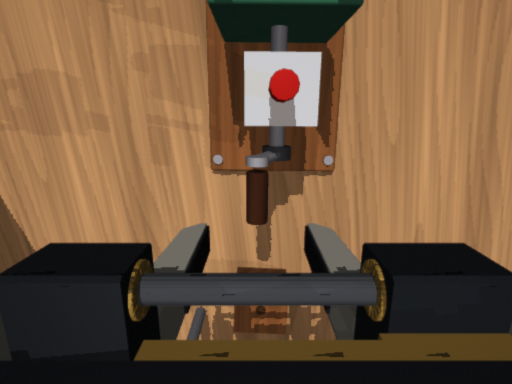

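View pics/s10.png

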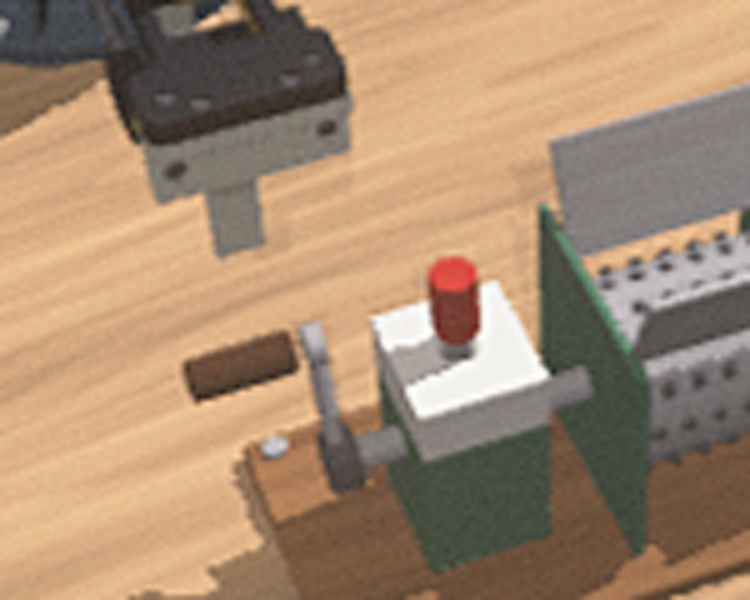

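>>> arm_command:
  moves: [0,0,0,0,0.011,-0.046,0,0,0,0,0,0.0107,-0.0468,0,0,0,0,0,0,0,0,0,0,0,0,0,0,0,0,0,0,0,0,0,0]

```text
t: 13.25
tcp_pos: [0.5332, 0.0047, 0.2296]
orientation: [-0.472, -0.526, -0.473, 0.526]
wrist_force: [0.2, -0.2, -0.7]
gripper_width: 0.01
```

```bash
python3 pin.py s11
```

```text
t 13.25 tcp [0.5332 0.0047 0.2296] F [ 0.23 -0.17 -0.73] w 0.01 q [-0.08  0.31  1.68 -0.    1.15  0.03]
shred x,z 0.0 0.1546 Fx 0.24 rodang 4.8
head 220.1 175.7 45 172 187
```

View pics/s11.png

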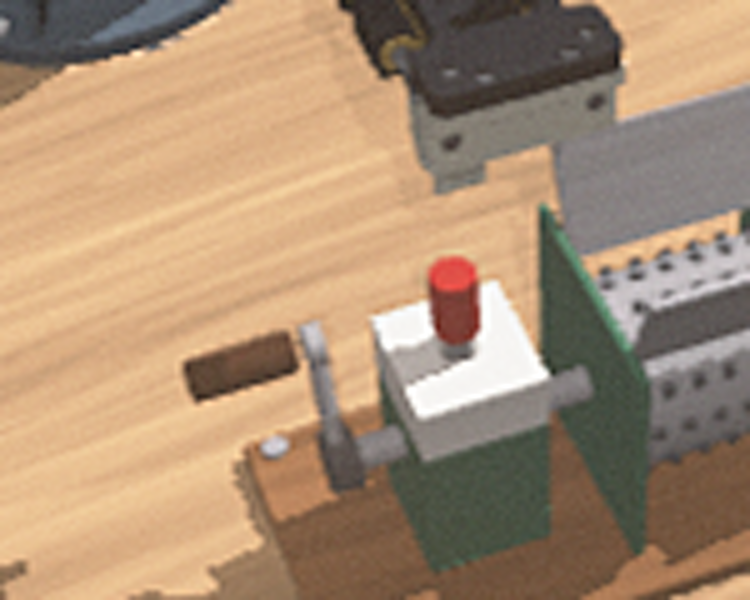

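>>> arm_command:
  moves: [0,0,0,0.03,0,-0.0008,0,0,0,0,0.018,0,0,0,0,0,0,0.006,0,0,0,0,0,0,0,0,0,0]

```text
t: 13.8
tcp_pos: [0.5337, 0.006, 0.1762]
orientation: [-0.473, -0.526, -0.473, 0.526]
wrist_force: [-0.3, -0.4, 0.5]
gripper_width: 0.0004
```

```bash
python3 pin.py s12
```

```text
t 13.8 tcp [0.5337 0.006  0.1762] F [-0.26 -0.43  0.48] w 0.0004 q [-0.08  0.37  1.74 -0.    1.03  0.03]
shred x,z 0.0004 0.1012 Fx -0.21 rodang 9.8
head 221.2 180.6 11 175 187
```

View pics/s12.png

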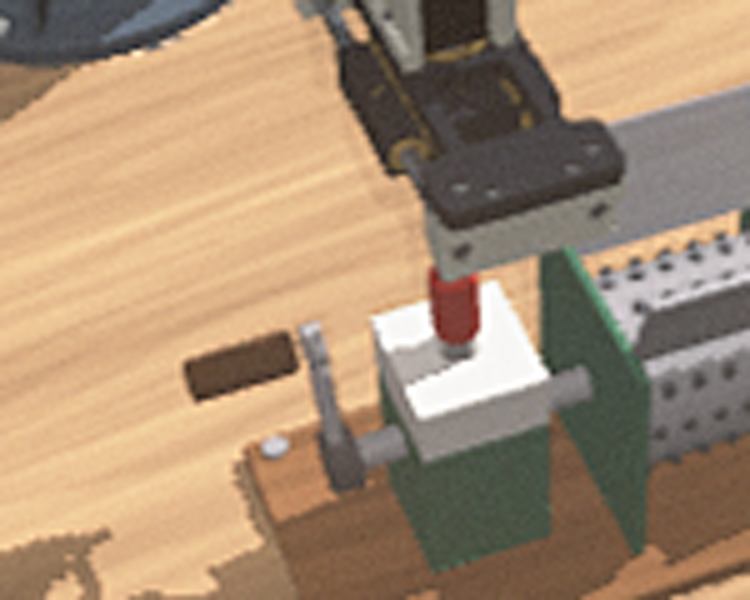

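>>> arm_command:
  moves: [0,0,0,0.0015,0,0,0,0,0,0,0.0015,0,0,0,0,0,0,0.0015,0,0,0,0,0,0,0.0015,0,0,0,0,0,0,0.0015,0,0,0,0,0,0,0.0015,0,0,0]

```text
t: 14.6
tcp_pos: [0.5342, 0.0064, 0.1676]
orientation: [0.473, 0.526, 0.472, -0.525]
wrist_force: [0.4, 0.2, 5.0]
gripper_width: 0.0004
```

5 N: the catch is yielding. Continue gently.

>>> arm_command:
  moves: [0,0,0,0.0013,0,0,0,0,0,0,0.0013,0,0,0,0,0,0,0.0013,0,0,0,0,0,0,0.0013,0,0,0]

```text
t: 15.1
tcp_pos: [0.5342, 0.0064, 0.1624]
orientation: [0.473, 0.526, 0.472, -0.525]
wrist_force: [-0.3, -0.3, 5.5]
gripper_width: 0.0006
```

```bash
python3 pin.py s13
```

```text
t 15.1 tcp [0.5342 0.0064 0.1624] F [-0.35 -0.33  5.52] w 0.0006 q [-0.08  0.39  1.75  0.    1.    0.03]
shred x,z 0.0009 0.0874 Fx -0.31 rodang 10.1
head 220.5 185.3 13 181 190
```

View pics/s13.png

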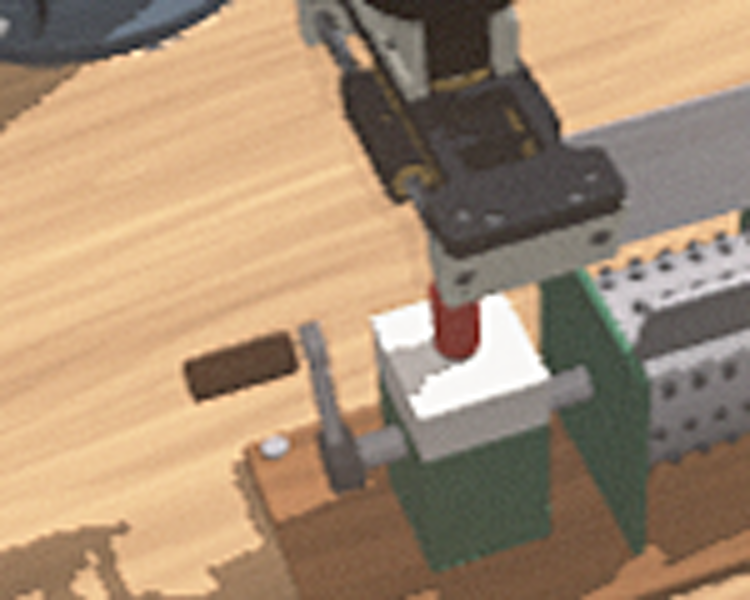

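Nearly seated: about 3 mm to go by height (0.1624 to 0.159 m).

>>> arm_command:
  moves: [0,0,0,0.001,0,0,0,0,0,0,0.001,0,0,0]

```text
t: 15.4
tcp_pos: [0.5341, 0.0064, 0.1603]
orientation: [0.473, 0.526, 0.472, -0.526]
wrist_force: [0.1, -0.2, 5.4]
gripper_width: 0.0005
```

>>> arm_command:
  moves: [0,0,0,0.0008,0,0,0,0,0,0,0.0004,0,0,0]

```text
t: 15.65
tcp_pos: [0.5343, 0.0064, 0.1594]
orientation: [0.473, 0.526, 0.472, -0.525]
wrist_force: [-0.4, 0.9, 8.9]
gripper_width: 0.0006
```

>>> arm_command:
  moves: [0,0,0,0.0005,0,0,0]

```text
t: 15.78
tcp_pos: [0.5344, 0.0064, 0.1593]
orientation: [0.473, 0.526, 0.472, -0.525]
wrist_force: [-2.3, 0.9, 14.4]
gripper_width: 0.0003
```

Force is rising with no further travel, so the head is seated at 0.159. Retract and check.

>>> arm_command:
  moves: [0,0,0,-0.01,0,0,0,0,0,0,-0.04,0,0,0,0,0,0,-0.04,0,0,0,0,0,0,-0.02,0,0,0,0,0,0,0,0,0,0]

```text
t: 16.4
tcp_pos: [0.5341, 0.0064, 0.2694]
orientation: [0.473, 0.526, 0.472, -0.525]
wrist_force: [0.0, 1.1, -0.1]
gripper_width: 0.0009
```

```bash
python3 pin.py s14; python3 - <<'E'
from h import *
T=wristT(); save('wrist14',arm.get_image('wrist')); save('top14',arm.get_image('top'))
E
```

```text
t 16.4 tcp [0.5341 0.0064 0.2694] F [ 0.02  1.15 -0.1 ] w 0.0009 q [-0.08  0.27  1.63 -0.    1.24  0.03]
shred x,z 0.0008 0.1944 Fx -0.11 rodang 9.9
head 221.0 181.0 49 176 191
```

View pics/s14.png

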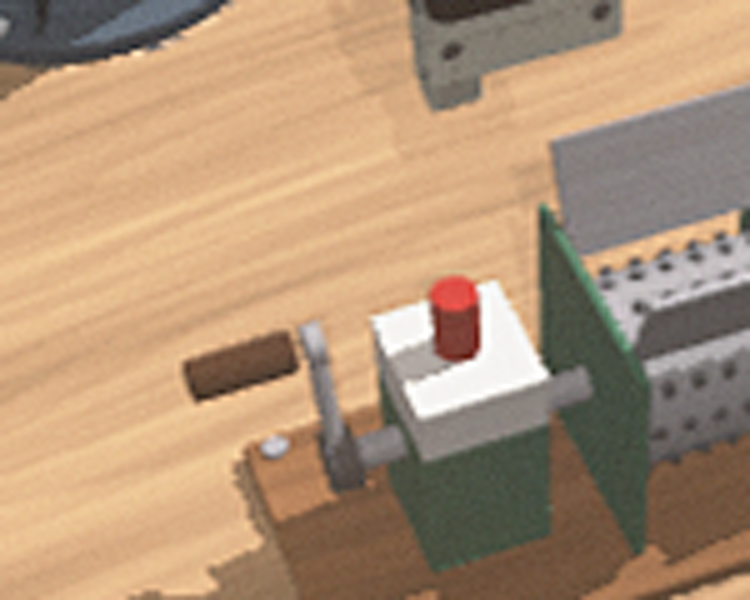

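View pics/wrist14.png

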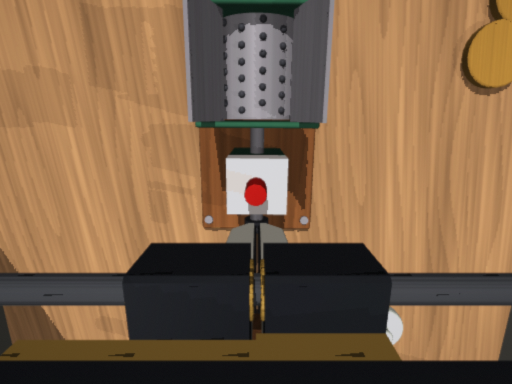

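View pics/top14.png

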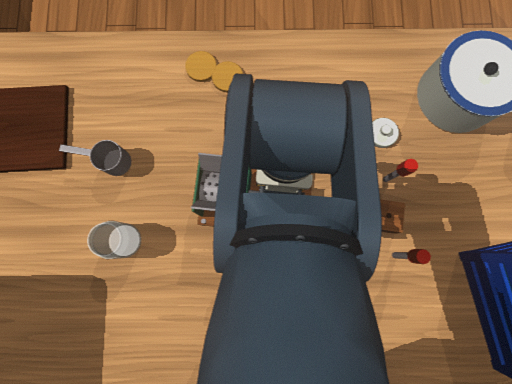

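```bash
python3 -c "
from plant import arm
print(arm.sign_off())"
```

```text
the job is handed in; nothing more can be done
None
```

The shredder is locked and the job is handed in, at about 16.5 s of the 72 s allowed; sign-off returned no verdict.

- **Placing the pin:** I moved the smallest red pin from its rest into the guide bore and let go. The pictures showed it standing upright on the shaft.
- **Turning the crank:** I pushed the grip slowly over from about -62°, with readings of about 1 to 2 N. The pin dropped at about -20°, where I stopped, eased back and let go.
- **Pressing home:** The catch gave way at about 5.5 N. I stopped with the fingertips at 0.1593 m (0.159 m is seated), when the force rose to 14 N with no further travel.

The last pictures show the red head flush and upright on the block, with nothing touching it. The crank had not moved, and the jar, cup and stone looked to be where they started. None of the checks failed.

Two readings differed from what I expected. The crank started near -62° rather than at the 74° stop. The camera estimates of the bore position also differed by 1 to 2 mm, so I checked again just above the hole before inserting the pin.

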